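# Raise the reservoir cover with its lifter lever

### The arm

A 6-joint arm with a two-finger parallel gripper is mounted at the origin on the work surface. World frame = base frame: x ahead of the robot, y to its left, z up, the work surface at z = 0. Lengths are in m, angles in rad, forces in N, time in s.
With the tool pointing down it reaches from about 0.375 to 0.9 m from the base axis. Payload 3.1 kg.
Tool frame: the origin (TCP) lies on the mounting face of the last link; the fingertips stand 173 mm ahead of it and the grasp point (between the pads) lies 155 mm ahead of it; z points along the fingers, y is the line along which they close (so a half turn about z gives the same grasp; the last joint's range is limited). The gripper opens to 85 mm and grips with 20 to 120 N. Pads are 22 mm wide; open, the fingers measure 114 mm over their backs; the gripper's body (76 mm by 85 mm) begins 54 mm behind the grasp point. The pads swing forward as they close: fully open they stand 13 mm farther back than shut.
Start: joints at [-1.44, 0.527, 1.433, -0, 1.181, -0.178], TCP at [0.191, -0.595, 0.405] pointing down, gripper open.
Joint ranges: [-3.08, 3.08], [-0.75, 2.2], [0.22, 2.44], [-1.43, 4.57], [0, 2.65], [-2.85, 2.85]. Speed limits (rad/s): [2.79, 2.79, 3.14, 3.14, 3.14, 3.14].

### API

Orientations are given as [roll, pitch, yaw] about the fixed x, y, z axes, in that order (R = Rz(yaw) Ry(pitch) Rx(roll)).
In Python, from cell import * gives the robot as it stands. The module is installed in compiled form; this text tells all that it offers.
- The arm moves only by the tool carry_out, never from a script. Its argument "commands" is a list of rows, each an object with "translation": the shift along the tool's x, y, z normalised to -1 to 1, where 1 is 0.15 m, a list of three; "rotation": the turn, a rotation vector about the tool's x, y, z normalised to -1 to 1, where 1 is 180 degrees, a list of three; "jaw": the closure in counts, from 0 (fully open) to 255 (shut). In form: [{"translation": [x, y, z], "rotation": [wx, wy, wz], "jaw": jaw}, ...]. A call has 1 to 12 rows; each row is the pose to reach, as a shift and turn from the pose commanded when the call began, along the tool's axes at that moment, turning the shorter way round; what a row does not reach only later rows make up. A row lasts 1/10 s, in which the tool goes at most 50 mm and 8.59 degrees, less where a joint would pass 70% of its speed; a pose out of reach is approached as far as the arm can. A call with a number of a shift or a turn outside -1 to 1 is refused whole. A call with a gripper value outside its range is refused whole. The fingers move at their own pace and stop on an object; the grip force is fixed at half the most. Time passes only in rows, so rows that repeat a pose let the fingers close. It gives the time, the measured TCP pose, the force, the opening and the grip force at its end, in the units of the state.
- get_state(): the state, without advancing time (a new reading comes with each control period).
- get_image(name): name is "scene" or "side" or "wrist"; returns the picture (400x640x3 uint8, red, green, blue); there is no depth.
- calibration(name): a dict with "vertical_fov" (degrees; the focal length in pixels is half the picture's height over the tangent of half this angle, whatever the lens; pixels are square), "cx", "cy" (the principal point, pixels), "distortion" ([k1, k2, p1, p2, k3] as OpenCV has them; the pictures are not rectified), "xyz" and "rotation" of the camera in the world. Camera axes: x right, y down, z forward; pixel columns grow to the right and rows downward; lengths in m; the calibration is good to about 2 mm. A picture is of the moment at which its call begins: read the wrist's pose just before it. calibration takes no time and is no camera call; for the wrist camera it gives the pose at the moment of the call.
- job_done(): hands the job in; it is judged then, once.
The state is a dict: "time": time; "qpos": joint angles; "joint_velocities": joint speeds; "effort": joint torques, N m; "ee_pos": TCP position; "tcp_rot": TCP orientation; "contact_force": force on the tool from outside, world axes, zero at the start; "wrist_torque": the same for the moment, N m; "opening": finger opening in m; "grasp_force": force on a finger pad.
Only numpy, scipy, OpenCV 4.12 (cv2) and the standard library are available. Lean on these libraries where they do the work, as an engineer would, in place of code of your own. Each camera call takes 0.05 s, during which the arm holds its last target. There are 200 camera calls.

### The job

Open the oil reservoir for inspection: swing the yellow catch off the heavy steel cover, then press the red pad at the long end of the lifter lever steadily down until the lever sits on its rubber stop, and finish while still holding it down there so that the cover stays raised. Raise the cover by the lever alone, without touching the cover or letting it drop, and do not lift the lever out of its saddles. Leave the spanner, coupling, gauge and valve where they are.

Things in the scene. Friction and masses are not known exactly. Their poses are not given: they have to be found in the camera images.
- tank: White steel oil reservoir with its lever bed, fixed, but placed and turned anew each run. Origin on the bench below the lever's pivot; x runs level from there to the reservoir, z up. Box: x 130 to 360, y -125 to 125, top z 113 mm; breather and stubs behind the hinge reach z 155. Saddle ears: x -21 to 21, y -32 to 32, top z 139. Domed rubber lever stop at x -184, y 0, top z 51 mm.
- lever: Loose grey bar, 32 by 8 mm, 0.4 kg, red pad at its long end (-x), roller at the short end 115 mm from the pin, under the cover's tongue. Origin: axis of its 12 mm cross pin, in two open saddles 130 mm up. Frame parallel to the tank's at rest (bar then slopes 0.25 rad up to the pad). On the stop it has turned 0.6 rad about the pin (along y). The cover's weight pushes the pad up with 2 to 7 N.
- lever_pad (a point): Centre of the top face of the red pad, 70 mm along the lever, 92 mm across, 8 mm thick, at (-241, 0, 68) mm in the lever's frame. It moves on an arc about the pin from 198 mm above the bench at rest to about 50 mm with the lever on its stop.
- saddle (a point): Point on the pivot axis midway between the two saddles, where the lever's origin belongs: (0, 0, 130) mm in the reservoir's frame.
- cover (a joint): Angle of the heavy steel cover (3 kg, 130 by 200 by 12 mm, with a tongue over the lever's roller), rad: 0 shut, growing as it rises, about 0.34 with the lever on its stop; it falls shut. In the tank's frame its hinge runs along y at x 300, z 120 mm; shut, it covers x 168 to 298, y -100 to 100, top z 126 (two low ribs 130) and the tongue x 78 to 170, y -22 to 22 mm.
- cover_tongue (a point): Middle of the upper edge at the free end of the cover's tongue, 222 mm from the hinge axis.
- catch (a joint): Angle of the yellow swing catch, an arm 16 mm wide reaching 48 mm from its stud, 127 to 132 mm above the bench, rad. 0: arm along the tank's +x, over the cover's edge, holding it shut. Growing = clockwise from above, to the tank's -y, away from the tongue. It swings either way to stops at 1.6 and -1.6; the cover is free beyond 1.25 or -1.25. Needs about 1 N at the post; stays where left.
- catch_stud (a point): The catch's vertical pivot axis, fixed on the reservoir's front rim at (145, -75) mm in the tank's frame, taken at the underside of the arm, 127 mm above the bench.
- catch_post (a point): Centre of the top of the catch's upright yellow post, 12 mm thick with a 15 mm head, 40 mm out from the stud's axis; it stands from 132 to 162 mm above the bench. Push it from the side with a fingertip.
- spanner: Bystander: steel open-end spanner 200 mm long lying on the bench, origin under its middle.
- coupling: Bystander: brass hose coupling 32 mm across and 52 mm tall, standing; origin at the centre of its underside.
- gauge: Bystander: round pressure gauge 64 mm across and 26 mm thick lying face up, with a 28 mm brass stem; origin under its centre.
- valve: Bystander: solenoid valve, blue and silver, 70 by 120 mm and 54 mm tall; origin at the centre of its underside.

How it is judged:
On the way, in this order (a step that is already met when the one before it is completed fails the run):
1. the catch is swung clear of the cover while the cover is still shut ((value of joint catch above 1.2 rad or value of joint catch below -1.2 rad) and value of joint cover below 0.05 rad), for 0.1 s.
2. the lever is pressed down by the fingers and the cover is raised by it (value of joint cover above 0.28 rad and angle between lever's own z axis and vertical above 0.53 rad and contact force between the fingers and lever above 0.5 N), for 0.2 s.
At the end, for the whole second after the job is handed in: The fingers still press on the lever (more than 0.5 N), which is turned at least 0.53 rad from rest (0.6 is on the stop) with its pin in the saddles; the cover stands still, raised at least 0.28 rad, and the catch is swung at least 1.2 rad off it (all of step 2 and velocity of joint cover between -0.1 and 0.1 rad/s and distance between lever and saddle below 0.01 m and (value of joint catch above 1.2 rad or value of joint catch below -1.2 rad)); the arm keeps its last pose, push and grip.
It fails at once if the robot touches the cover (more than 2 N) (contact force between any of the fingers, the arm and cover above 2 N).
It fails at once if the cover is flung up or dropped (faster than 1.5 rad/s) (velocity of joint cover above 1.5 rad/s or velocity of joint cover below -1.5 rad/s).
It fails at once if the lever is lifted or pushed out of its saddles (pin more than 10 mm off) (distance between lever and saddle above 0.01 m).
It fails at once if a bystander is moved more than 30 mm (distance of any of spanner, coupling, gauge, valve from where it was at the start of the episode above 0.03 m).
It also fails if it takes over 51 s, if anything falls off the work surface, if the arm or the gripper's body presses on something with over 40 N, if the wrist force passes 120 N, or if a joint passes its speed limit or range.

## Working session

There is one attempt and no reset: what is moved stays moved. The work goes in short steps, Python scripts to look and compute and a tool call to move; the robot and the scene stay as the last step left them, time stands still between calls to the robot, and variables do not carry over. Pictures are saved under pics/ and viewed, at most 10 in all, crops included, and the job is handed in when it is done.

Besides the shell and the picture viewer there is one more tool, called by a JSON object that holds its "api" and its "payload", one argument or row to a line. carry_out: Moves the arm, as the interface text tells. Its arguments: {"type":"object","properties":{"commands":{"type":"array","items":{"type":"object","properties":{"translation":{"type":"array","items":{"type":"number","minimum":-1,"maximum":1}},"rotation":{"type":"array","items":{"type":"number","minimum":-1,"maximum":1}},"jaw":{"type":"number"}}}}},"required":["commands"]}

```bash
mkdir -p pics; cat > h.py <<'E'
from cell import *
import numpy as np, cv2
def K(c):
    f=200/np.tan(np.radians(c['vertical_fov'])/2); return np.array([[f,0,c['cx']],[0,f,c['cy']],[0,0,1.]])
def R(c):
    r=np.array(c['rotation'],float)
    if r.shape==(3,3): return r
    from scipy.spatial.transform import Rotation as Q
    return Q.from_euler('xyz',r).as_matrix()
def ray(c,p):
    u=cv2.undistortPoints(np.array([[p]],float),K(c),np.array(c['distortion'],float))[0,0]
    return np.array(c['xyz']),R(c)@np.array([u[0],u[1],1])
def atz(c,p,z):
    o,d=ray(c,p); return o+d*(z-o[2])/d[2]
def proj(c,P):
    r=R(c); t=-r.T@np.array(c['xyz'])
    return cv2.projectPoints(np.array(P,float).reshape(-1,3),cv2.Rodrigues(r.T)[0],t,K(c),np.array(c['distortion'],float))[0][:,0]
E
python3 - <<'E'
from h import *
s=get_state();print(s)
for n in['scene','side','wrist']:
    c=calibration(n);print(n,c)
    cv2.imwrite(f'pics/{n}0.png',get_image(n)[:,:,::-1])
E
```

```text
{'time': 0.0, 'qpos': array([-1.43951300e+00,  5.28469288e-01,  1.43387788e+00,  2.68544767e-05,
        1.18138667e+00, -1.78514558e-01]), 'joint_velocities': array([-6.48132831e-05, -1.05392818e-04, -5.88751829e-04,  7.10409250e-04,
        8.74560545e-04,  4.37359909e-04]), 'effort': array([ 1.47212817e-03, -4.42347550e+01, -1.78026885e+01, -1.72851992e-04,
        8.22068949e-03, -1.29334879e-06]), 'ee_pos': array([ 0.19051937, -0.59490415,  0.40373906]), 'tcp_rot': array([-3.13948991e+00, -4.04631938e-04,  3.09787233e-01]), 'contact_force': array([-0.04196048,  0.64802338,  0.39503817]), 'wrist_torque': array([-0.03755014, -0.01685838,  0.01161876]), 'grasp_force': 0.0, 'opening': 0.08514494906044737}
scene {'vertical_fov': 54.93176600316368, 'cx': 330.28216569103495, 'cy': 194.42713699124542, 'distortion': array([0.00476875, 0.        , 0.        , 0.        , 0.        ]), 'xyz': array([ 0.99820101, -0.33649532,  0.7557046 ]), 'rotation': array([-2.37376033, -0.00410504,  0.86653543])}
side {'vertical_fov': 50.3049324951056, 'cx': 313.304632513817, 'cy': 198.62588419443765, 'distortion': array([0.02084135, 0.        , 0.        , 0.        , 0.        ]), 'xyz': array([0.36407938, 0.68813092, 0.83230207]), 'rotation': array([-2.39219562,  0.01438845, -2.86008936])}
wrist {'vertical_fov': 69.56201923473802, 'cx': 317.54800901020343, 'cy': 198.3746582184288, 'distortion': array([-0.01086927,  0.        ,  0.        ,  0.        ,  0.        ]), 'xyz': array([ 0.26353329, -0.57130544,  0.37430643]), 'rotation': array([ 2.83810655e+00,  1.49108708e-03, -1.26119956e+00])}
```

View pics/scene0.png

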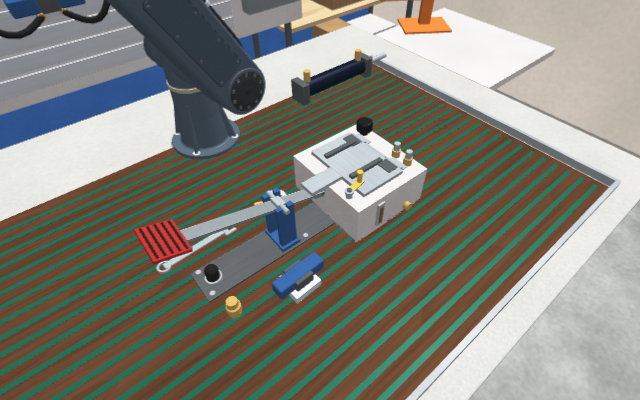

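View pics/side0.png

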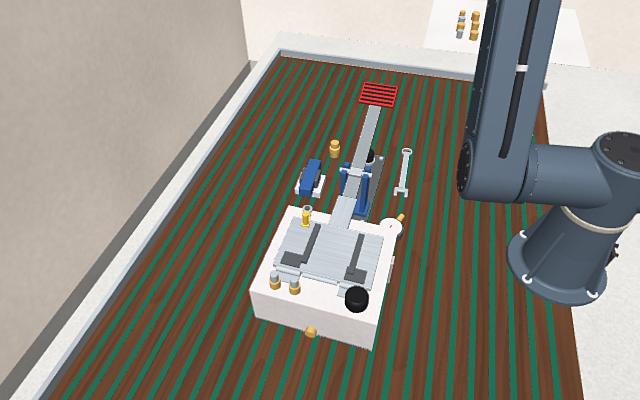

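The scene view shows the pad around (163,240), the stop at (211,268), the catch at (357,182) and the tank at (294–427, 120–240). The side view shows the pad at (379,95) and the catch at (306,215). I'll enlarge both.

```bash
python3 - <<'E'
import cv2
a=cv2.imread('pics/scene0.png')[110:310,130:440];cv2.imwrite('pics/c1.png',cv2.resize(a,None,fx=2.5,fy=2.5,interpolation=2))
a=cv2.imread('pics/side0.png')[195:355,240:410];cv2.imwrite('pics/c2.png',cv2.resize(a,None,fx=3.5,fy=3.5,interpolation=2))
E
```

```text
(no output)
```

View pics/c1.png

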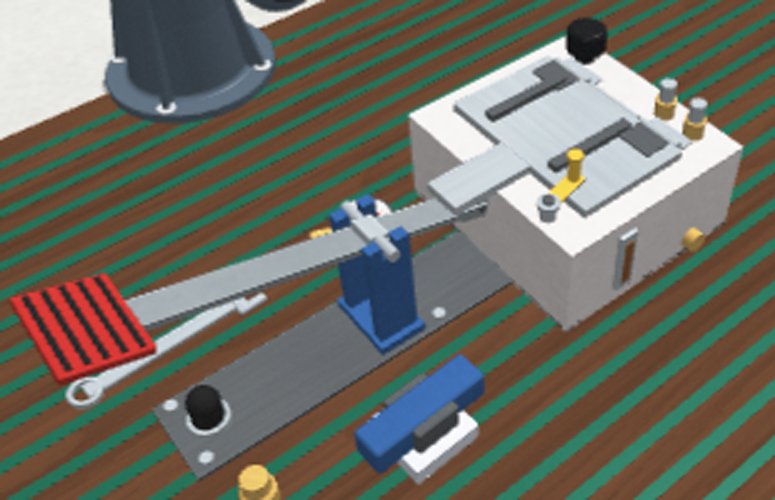

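View pics/c2.png

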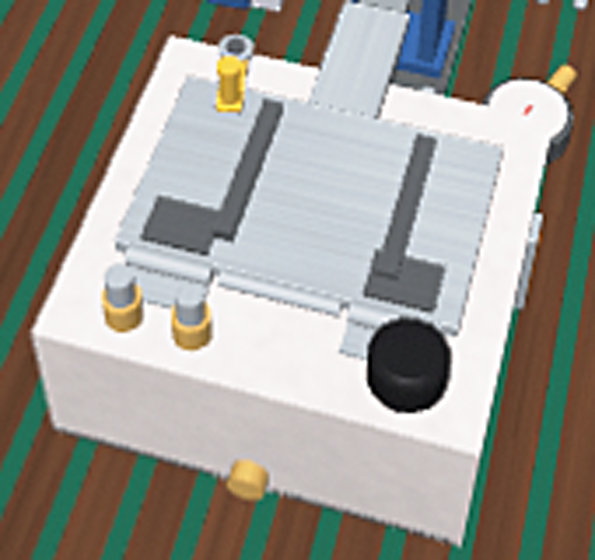

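c1 shows tank top corners at (410,118), (570,252) and (742,150), pad corners at (12,300), (106,275), (157,350) and (60,382), and the post top at (575,154). c2 shows tank corners at (170,38), (35,333) and (475,455), and the post at (231,62). I'll fit the tank pose to these.

```bash
cat > fit.py <<'E'
from h import *
from scipy.optimize import least_squares
S=lambda p:(p[0]/2.5+130-.3,p[1]/2.5+110-.3)
T=lambda p:(p[0]/3.5+240-.3,p[1]/3.5+195-.3)
c,s_=np.cos(.25),np.sin(.25)
pad=lambda a,b:(-.241-a*c,b,.198+a*s_)
A=[((.130,.125,.113),S((410,118))),((.130,-.125,.113),S((570,252))),((.36,-.125,.113),S((742,150))),((.13,-.125,0),S((567,328))),
(pad(.035,.046),S((12,300))),(pad(-.035,.046),S((106,275))),(pad(-.035,-.046),S((157,350))),(pad(.035,-.046),S((60,380))),((.185,-.075,.162),S((575,153)))]
B=[((.13,-.125,.113),T((170,38))),((.36,-.125,.113),T((35,333))),((.36,.125,.113),T((475,455))),((.36,.125,0),T((462,543))),((.185,-.075,.162),T((231,60)))]
cs,ct=calibration('scene'),calibration('side')
def W(q,P):
    P=np.array(P);C,Sn=np.cos(q[2]),np.sin(q[2])
    return np.c_[q[0]+C*P[:,0]-Sn*P[:,1],q[1]+Sn*P[:,0]+C*P[:,1],P[:,2]]
def res(q):
    return np.r_[(proj(cs,W(q,[a for a,_ in A]))-[b for _,b in A]).ravel(),(proj(ct,W(q,[a for a,_ in B]))-[b for _,b in B]).ravel()]
if __name__=='__main__':
    best=min((least_squares(res,[.45,-.1,y],loss='soft_l1') for y in np.arange(-3,3.2,.7)),key=lambda r:r.cost)
    print(best.x,best.cost);print(res(best.x).reshape(-1,2).round(1).tolist())
    q=best.x
    for n,p in dict(pad=(-.241,0,.198),post=(.185,-.075,.162),stud=(.145,-.075,.127),stop=(-.184,0,.051)).items():print(n,W(q,[p]).round(4))
    from scipy.spatial.transform import Rotation as Q
    s=get_state();print(Q.from_euler('xyz',s['tcp_rot']).as_matrix().round(3))
E
python3 fit.py
```

```text
[ 0.48253815 -0.04780123 -4.725326  ] 18.25585536662256
[[-0.8, -1.4], [1.1, 1.5], [0.4, -1.8], [-0.4, 1.8], [-0.9, -0.2], [-0.1, -2.0], [0.9, -2.0], [-0.2, 0.8], [3.3, 2.4], [0.3, -1.0], [-0.3, -0.3], [2.3, -0.8], [0.6, 0.6], [-4.4, 0.6]]
pad [[ 0.4794 -0.2888  0.198 ]]
post [[0.5599 0.1362 0.162 ]]
stud [[0.5594 0.0962 0.127 ]]
stop [[ 0.4802 -0.2318  0.051 ]]
[[ 0.952  0.305 -0.   ]
 [ 0.305 -0.952  0.002]
 [ 0.    -0.002 -1.   ]]
```

```bash
python3 - <<'E'
from fit import *
pts=[ray(cs,S((575,153))),ray(ct,T((231,60)))]
M=np.zeros((3,3));v=np.zeros(3)
for o,d in pts:
    d=d/np.linalg.norm(d);P=np.eye(3)-np.outer(d,d);M+=P;v+=P@o
print(np.linalg.solve(M,v), atz(cs,S((575,153)),.162),atz(ct,T((231,60)),.162))
print(atz(cs,S((548,205)),.132),atz(ct,T((237,48)),.132), get_state()['time'])
E
```

```text
[0.55094983 0.13414116 0.16435799] [0.54934076 0.13608222 0.162     ] [0.55147307 0.13206173 0.162     ]
[0.56162102 0.09322423 0.132     ] [0.55912182 0.09658701 0.132     ] 0.15
```

{"api": "carry_out", "payload": {
  "commands": [
    {"translation": [0.7, -0.7, 0], "rotation": [0, 0, 0.099], "jaw": 255},
    {"translation": [0.9, -0.9, 0], "rotation": [0, 0, 0.099], "jaw": 255},
    {"translation": [1, -1, 0], "rotation": [0, 0, 0.099], "jaw": 255},
    {"translation": [1, -1, 0], "rotation": [0, 0, 0.099], "jaw": 255},
    {"translation": [1, -1, 0], "rotation": [0, 0, 0.099], "jaw": 255}
  ]
}}

```text
time: 0.65
ee_pos: [0.2887, -0.4016, 0.4042]
tcp_rot: [-3.136, 0.001, 0.002]
contact_force: [-0.8, 0.2, 0.4]
opening: 0.0124
grasp_force: 0.0
```

{"api": "carry_out", "payload": {
  "commands": [
    {"translation": [0.3, -0.3, -0.2], "rotation": [0, 0, 0], "jaw": 255},
    {"translation": [0.6, -0.6, -0.2], "rotation": [0, 0, 0], "jaw": 255},
    {"translation": [0.8, -0.8, -0.2], "rotation": [0, 0, 0], "jaw": 255},
    {"translation": [1, -1, -0.2], "rotation": [0, 0, 0], "jaw": 255},
    {"translation": [1, -1, -0.2], "rotation": [0, 0, 0], "jaw": 255}
  ]
}}

```text
time: 1.15
ee_pos: [0.4401, -0.2541, 0.435]
tcp_rot: [-3.141, -0.001, 0.003]
contact_force: [-0.7, -0.1, -0.4]
opening: -0.0002
grasp_force: 0.0
```

{"api": "carry_out", "payload": {
  "commands": [
    {"translation": [0.2, -0.33, 0], "rotation": [0, 0, 0], "jaw": 255},
    {"translation": [0.4, -0.66, 0], "rotation": [0, 0, 0], "jaw": 255},
    {"translation": [0.5, -1, 0], "rotation": [0, 0, 0], "jaw": 255},
    {"translation": [0.5, -1, 0], "rotation": [0, 0, 0], "jaw": 255}
  ]
}}

```text
time: 1.55
ee_pos: [0.5141, -0.1036, 0.4345]
tcp_rot: [-3.14, -0.0, 0.002]
contact_force: [-0.7, -0.6, -0.3]
opening: 0.0001
grasp_force: 0.0
```

{"api": "carry_out", "payload": {
  "commands": [
    {"translation": [0, -0.33, 0], "rotation": [0, 0, 0], "jaw": 255},
    {"translation": [0, -0.66, 0], "rotation": [0, 0, 0], "jaw": 255},
    {"translation": [0, -1, 0], "rotation": [0, 0, 0], "jaw": 255},
    {"translation": [0, -1, 0], "rotation": [0, 0, 0], "jaw": 255},
    {"translation": [0, -1, 0], "rotation": [0, 0, 0], "jaw": 255}
  ]
}}

```text
time: 2.05
ee_pos: [0.5134, 0.044, 0.4347]
tcp_rot: [3.141, -0.0, 0.002]
contact_force: [-0.4, -0.6, 0.6]
opening: -0.0001
grasp_force: 0.0
```

{"api": "carry_out", "payload": {
  "commands": [
    {"translation": [0.03, -0.32, 0], "rotation": [0, 0, 0], "jaw": 255},
    {"translation": [0.03, -0.63, 0], "rotation": [0, 0, 0], "jaw": 255},
    {"translation": [0.03, -0.63, 0], "rotation": [0, 0, 0], "jaw": 255},
    {"translation": [0.03, -0.63, 0.25], "rotation": [0, 0, 0], "jaw": 255},
    {"translation": [0.03, -0.63, 0.45], "rotation": [0, 0, 0], "jaw": 255},
    {"translation": [0.03, -0.63, 0.6], "rotation": [0, 0, 0], "jaw": 255},
    {"translation": [0.03, -0.63, 0.6], "rotation": [0, 0, 0], "jaw": 255}
  ]
}}

```text
time: 2.75
ee_pos: [0.5174, 0.1353, 0.3417]
tcp_rot: [3.141, 0.007, -0.004]
contact_force: [-0.6, -0.1, -0.4]
opening: -0.0003
grasp_force: 0.0
```

```bash
python3 - <<'E'
from h import *
a=get_image('side')[:,:,::-1][140:360,220:420];b=get_image('scene')[:,:,::-1][80:300,270:470]
cv2.imwrite('pics/m1.png',cv2.resize(np.hstack([a,b]),None,fx=2,fy=2,interpolation=2)); print(get_state()['ee_pos'])
E
```

```text
[0.51865072 0.13595249 0.34479658]
```

View pics/m1.png

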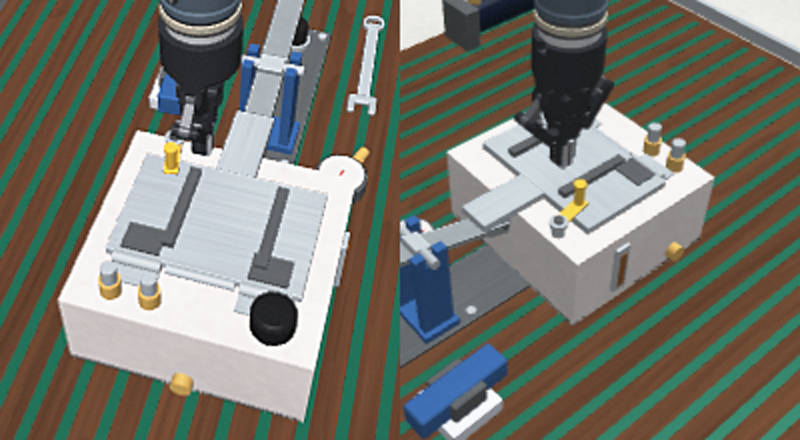

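The fingertip stands beside the post on the tongue side, with side-crop tip at (200,148) and post at (171,155). Next I descend and sweep the catch round.

{"api": "carry_out", "payload": {
  "commands": [
    {"translation": [0, 0, 0.1], "rotation": [0, 0, 0], "jaw": 255},
    {"translation": [0, 0, 0.19], "rotation": [0, 0, 0], "jaw": 255},
    {"translation": [0, 0, 0.19], "rotation": [0, 0, 0], "jaw": 255},
    {"translation": [0.06, 0, 0.19], "rotation": [0, 0, 0], "jaw": 255},
    {"translation": [0.11, -0.01, 0.19], "rotation": [0, 0, 0], "jaw": 255},
    {"translation": [0.16, -0.03, 0.19], "rotation": [0, 0, 0], "jaw": 255},
    {"translation": [0.22, -0.04, 0.19], "rotation": [0, 0, 0], "jaw": 255}
  ]
}}

```text
time: 3.55
ee_pos: [0.5515, 0.1438, 0.3168]
tcp_rot: [3.141, -0.0, -0.001]
contact_force: [-1.6, -0.3, -0.5]
opening: -0.0
grasp_force: 0.6
```

{"api": "carry_out", "payload": {
  "commands": [
    {"translation": [0.06, 0, 0], "rotation": [0, 0, 0], "jaw": 255},
    {"translation": [0.115, 0, 0], "rotation": [0, 0, 0], "jaw": 255},
    {"translation": [0.16, 0.015, 0], "rotation": [0, 0, 0], "jaw": 255},
    {"translation": [0.21, 0.035, 0], "rotation": [0, 0, 0], "jaw": 255},
    {"translation": [0.24, 0.06, 0], "rotation": [0, 0, 0], "jaw": 255},
    {"translation": [0.27, 0.09, 0], "rotation": [0, 0, 0], "jaw": 255},
    {"translation": [0.29, 0.12, 0], "rotation": [0, 0, 0], "jaw": 255},
    {"translation": [0.3, 0.14, 0], "rotation": [0, 0, 0], "jaw": 255},
    {"translation": [0.3, 0.14, 0], "rotation": [0, 0, 0], "jaw": 255}
  ]
}}

```text
time: 4.45
ee_pos: [0.5962, 0.1218, 0.3163]
tcp_rot: [3.141, -0.001, -0.002]
contact_force: [-0.5, -0.5, 0.4]
opening: 0.0
grasp_force: 0.0
```

```bash
python3 - <<'E'
from h import *
a=get_image('side')[:,:,::-1][140:360,220:420];b=get_image('scene')[:,:,::-1][80:300,270:470]
cv2.imwrite('pics/m2.png',cv2.resize(np.hstack([a,b]),None,fx=2,fy=2,interpolation=2)); print(get_state()['ee_pos'])
E
```

```text
[0.59598033 0.1221888  0.31635953]
```

View pics/m2.png

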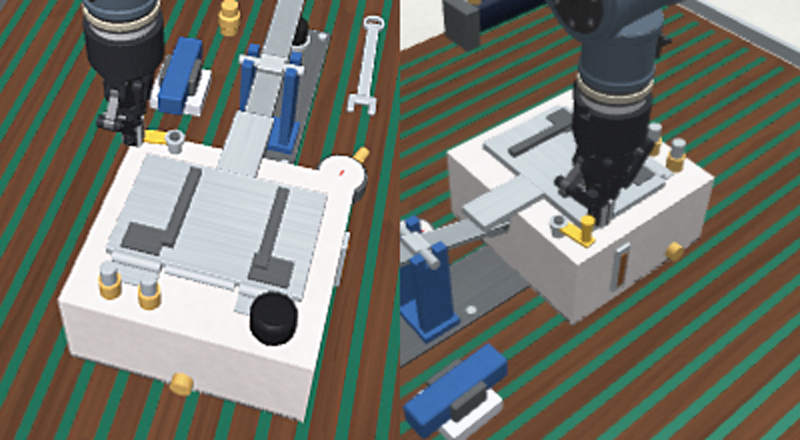

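The catch arm now lies along the front rim, with its post at scene-crop (588,220). I'll check the angle.

```bash
python3 - <<'E'
from h import *
p=atz(calibration('scene'),((588-400)/2+270,221/2+80),.162);d=p[:2]-[.5594,.0962]
print(p,np.linalg.norm(d),np.arctan2(d[0],d[1])+1.558-np.pi/2)
E
```

```text
[0.60101948 0.10003652 0.162     ] 0.04179593342082279 1.466078817128623
```

{"api": "carry_out", "payload": {
  "commands": [
    {"translation": [-0.07, -0.05, 0], "rotation": [0, 0, 0], "jaw": 255},
    {"translation": [-0.07, -0.05, -0.3], "rotation": [0, 0, 0], "jaw": 255},
    {"translation": [-0.07, -0.05, -0.6], "rotation": [0, 0, 0], "jaw": 255},
    {"translation": [-0.07, -0.05, -0.8], "rotation": [0, 0, 0], "jaw": 255},
    {"translation": [-0.3, 0.28, -0.8], "rotation": [0, 0, 0], "jaw": 255},
    {"translation": [-0.5, 0.6, -0.8], "rotation": [0, 0, 0], "jaw": 255},
    {"translation": [-0.7, 0.9, -0.8], "rotation": [0, 0, 0], "jaw": 255},
    {"translation": [-0.7, 0.9, -0.8], "rotation": [0, 0, 0], "jaw": 255}
  ]
}}

```text
time: 5.35
ee_pos: [0.4875, -0.0136, 0.4361]
tcp_rot: [3.141, 0.002, -0.002]
contact_force: [0.4, -0.3, 0.1]
opening: -0.0003
grasp_force: 0.0
```

{"api": "carry_out", "payload": {
  "commands": [
    {"translation": [0, 0.3, 0], "rotation": [0, 0, 0], "jaw": 255},
    {"translation": [0, 0.6, 0], "rotation": [0, 0, 0], "jaw": 255},
    {"translation": [0, 0.9, 0], "rotation": [0, 0, 0], "jaw": 255},
    {"translation": [0, 0.9, 0], "rotation": [0, 0, 0], "jaw": 255}
  ]
}}

```text
time: 5.75
ee_pos: [0.4905, -0.1514, 0.4365]
tcp_rot: [3.138, -0.002, -0.006]
contact_force: [-0.0, 0.5, -0.2]
opening: -0.0001
grasp_force: 0.0
```

{"api": "carry_out", "payload": {
  "commands": [
    {"translation": [-0.05, 0.3, 0], "rotation": [0, 0, 0], "jaw": 255},
    {"translation": [-0.07, 0.6, 0], "rotation": [0, 0, 0], "jaw": 255},
    {"translation": [-0.07, 0.9, 0], "rotation": [0, 0, 0], "jaw": 255},
    {"translation": [-0.07, 0.95, 0], "rotation": [0, 0, 0], "jaw": 255},
    {"translation": [-0.07, 0.95, 0], "rotation": [0, 0, 0], "jaw": 255}
  ]
}}

```text
time: 6.25
ee_pos: [0.4796, -0.29, 0.4358]
tcp_rot: [-3.141, 0.0, -0.003]
contact_force: [0.0, 0.7, -0.5]
opening: -0.0004
grasp_force: 0.0
```

{"api": "carry_out", "payload": {
  "commands": [
    {"translation": [0, 0, 0.2], "rotation": [0, 0, 0], "jaw": 255},
    {"translation": [0, 0, 0.34], "rotation": [0, 0, 0], "jaw": 255},
    {"translation": [0, 0, 0.4], "rotation": [0, 0, 0], "jaw": 255},
    {"translation": [0, 0, 0.44], "rotation": [0, 0, 0], "jaw": 255},
    {"translation": [0, 0.01, 0.48], "rotation": [0, 0, 0], "jaw": 255},
    {"translation": [0, 0.02, 0.53], "rotation": [0, 0, 0], "jaw": 255},
    {"translation": [0, 0.02, 0.53], "rotation": [0, 0, 0], "jaw": 255}
  ]
}}

```text
time: 6.95
ee_pos: [0.4798, -0.2922, 0.3563]
tcp_rot: [-3.14, 0.0, -0.001]
contact_force: [-0.7, 4.3, 3.1]
opening: 0.0003
grasp_force: 2.1
```

{"api": "carry_out", "payload": {
  "commands": [
    {"translation": [0, 0.013, 0.06], "rotation": [0, 0, 0], "jaw": 255},
    {"translation": [0, 0.023, 0.13], "rotation": [0, 0, 0], "jaw": 255},
    {"translation": [0, 0.03, 0.2], "rotation": [0, 0, 0], "jaw": 255},
    {"translation": [0, 0.036, 0.27], "rotation": [0, 0, 0], "jaw": 255},
    {"translation": [0, 0.038, 0.33], "rotation": [0, 0, 0], "jaw": 255},
    {"translation": [0, 0.036, 0.4], "rotation": [0, 0, 0], "jaw": 255},
    {"translation": [0, 0.033, 0.47], "rotation": [0, 0, 0], "jaw": 255},
    {"translation": [0, 0.027, 0.53], "rotation": [0, 0, 0], "jaw": 255},
    {"translation": [0, 0.013, 0.6], "rotation": [0, 0, 0], "jaw": 255},
    {"translation": [0, 0, 0.67], "rotation": [0, 0, 0], "jaw": 255},
    {"translation": [0, -0.015, 0.73], "rotation": [0, 0, 0], "jaw": 255},
    {"translation": [0, -0.015, 0.73], "rotation": [0, 0, 0], "jaw": 255}
  ]
}}

```text
time: 8.15
ee_pos: [0.4801, -0.2918, 0.246]
tcp_rot: [3.139, -0.001, -0.001]
contact_force: [0.6, -1.3, 1.4]
opening: 0.0001
grasp_force: 0.5
```

{"api": "carry_out", "payload": {
  "commands": [
    {"translation": [0, -0.01, 0.04], "rotation": [0, 0, 0], "jaw": 255},
    {"translation": [0, -0.02, 0.08], "rotation": [0, 0, 0], "jaw": 255},
    {"translation": [0, -0.025, 0.11], "rotation": [0, 0, 0], "jaw": 255},
    {"translation": [0, -0.025, 0.11], "rotation": [0, 0, 0], "jaw": 255}
  ]
}}

```text
time: 8.55
ee_pos: [0.4801, -0.2876, 0.2305]
tcp_rot: [3.14, -0.001, -0.001]
contact_force: [0.1, -1.4, 1.5]
opening: 0.0003
grasp_force: 1.3
```

{"api": "carry_out", "payload": {
  "commands": [
    {"translation": [0, -0.005, 0.013], "rotation": [0, 0, 0], "jaw": 255},
    {"translation": [0, -0.005, 0.026], "rotation": [0, 0, 0], "jaw": 255},
    {"translation": [0, -0.005, 0.026], "rotation": [0, 0, 0], "jaw": 255}
  ]
}}

```text
time: 8.85
ee_pos: [0.4801, -0.2866, 0.2271]
tcp_rot: [3.14, -0.001, -0.001]
contact_force: [0.1, -1.7, 3.6]
opening: 0.0005
grasp_force: 2.3
```

{"api": "carry_out", "payload": {
  "commands": [
    {"translation": [0, 0, 0.013], "rotation": [0, 0, 0], "jaw": 255},
    {"translation": [0, 0, 0.026], "rotation": [0, 0, 0], "jaw": 255},
    {"translation": [0, 0, 0.026], "rotation": [0, 0, 0], "jaw": 255}
  ]
}}

```text
time: 9.15
ee_pos: [0.4801, -0.286, 0.2241]
tcp_rot: [3.141, -0.001, -0.001]
contact_force: [-0.5, 0.7, 12.3]
opening: 0.0003
grasp_force: 5.2
```

{"api": "carry_out", "payload": {
  "commands": [
    {"translation": [0, 0, 0.007], "rotation": [0, 0, 0], "jaw": 255},
    {"translation": [0, 0, 0.013], "rotation": [0, 0, 0], "jaw": 255},
    {"translation": [0, 0, 0.013], "rotation": [0, 0, 0], "jaw": 255},
    {"translation": [0, 0, 0.013], "rotation": [0, 0, 0], "jaw": 255}
  ]
}}

```text
time: 9.55
ee_pos: [0.48, -0.2859, 0.2237]
tcp_rot: [3.141, -0.001, -0.001]
contact_force: [-3.1, 2.7, 21.6]
opening: -0.0001
grasp_force: 9.9
```

```bash
python3 - <<'E'
from h import *
a=get_image('side')[:,:,::-1][60:360,220:420];b=get_image('scene')[:,:,::-1][80:380,130:460]
cv2.imwrite('pics/m3.png',cv2.resize(np.hstack([a,b]),None,fx=1.5,fy=1.5,interpolation=2)); s=get_state();print(s['ee_pos'],s['contact_force'])
E
```

```text
[ 0.48001636 -0.28588885  0.22365994] [-2.60174773  1.26428699 20.48605922]
```

View pics/m3.png

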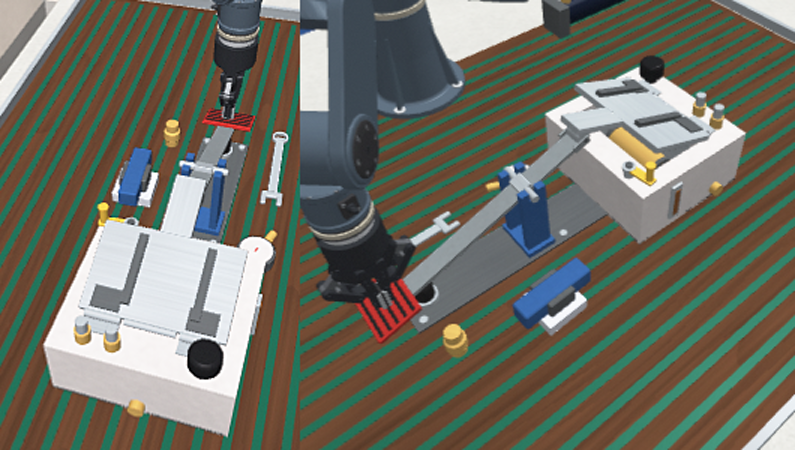

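The lever is on its stop with the pin in the saddles. The cover is raised, the catch is clear at (650,172), and the finger is pressing with about 20 N and holding steady, so I'm handing in.

```bash
python3 -c "
from cell import *
print(job_done())"
```

```text
the job is handed in; nothing more can be done
None
```

I handed the job in with the catch swung about 1.47 rad clear, the lever pressed onto its stop at about 20 N, the cover held raised and the bystanders apparently untouched; the hand-in returned no verdict.

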